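# Copy the tray corner's angle to the swivel bracket with a bevel gauge

### The arm

A 6-joint arm with a two-finger parallel gripper is mounted at the origin on the work surface. World frame = base frame: x ahead of the robot, y to its left, z up, the work surface at z = 0. Lengths are in m, angles in rad, forces in N, time in s.
With the tool pointing down it reaches from about 0.25 to 0.775 m from the base axis. Payload 4 kg.
Tool frame: the origin (TCP) lies midway between the tips of the shut fingers; the grasp point (between the pads) lies ctrl.grip_point_offset behind it (ctrl.grip_point_offset is the distance from the TCP to the grasp point, in m); z points along the fingers, y is the line along which they close (so a half turn about z gives the same grasp; the last joint's range is limited). The gripper opens to 85 mm and grips with 20 to 120 N. Pads are 22 mm wide; open, the fingers measure 114 mm over their backs; the gripper's body (76 mm by 85 mm) begins 54 mm behind the grasp point. The pads swing forward as they close: fully open they stand 13 mm farther back than shut.
Start: joints at [-1.403, 0.087, 1.371, -0, 1.684, -0.103], TCP at [0.147, -0.53, 0.231] pointing down, gripper open.
Joint ranges: [-3.1, 3.1], [-0.76, 2.03], [0.27, 2.55], [-1.08, 4.22], [0.17, 2.65], [-2.57, 2.57]. Speed limits (rad/s): [2.79, 2.79, 3.14, 3.14, 3.14, 3.14].

### API

Orientations are given as a unit quaternion [w, x, y, z].
In Python, from workcell import readout, imaging, finish_job, finder, ctrl gives the robot as it stands.
- The arm moves only by the shell command python3 -m pendant 'ROWS' [FORCE]. ROWS is JSON, a list of rows, each a list of 3 entries, a list of its own where there are three numbers: the opening, from -1 (shut) to 1 (fully open), so that 0 is half open, then the shift along the tool's x, y, z in m, then the turn about the tool's z in degrees. A call has 1 to 20 rows; each row is the pose to reach, as a shift and turn from the pose commanded when the call began, along the tool's axes at that moment; what a row does not reach only later rows make up. A row lasts 1/10 s, in which the tool goes at most 50 mm and 8.59 degrees, less where a joint would pass 70% of its speed; a pose out of reach is approached as far as the arm can. A call with a gripper value outside its range is refused whole. The fingers move at their own pace and stop on an object; FORCE is the grip in N (left out, the last holds). Time passes only in rows, so rows that repeat a pose let the fingers close. It gives the time, the measured TCP pose, the force, the opening and the grip force at its end, in the units of the state.
- readout.get_obs(): the state, without advancing time (a new reading comes with each control period).
- imaging.grab_frame(name): name is "scene" or "top"; returns the picture (400x640x3 uint8, red, green, blue); there is no depth.
- imaging.camera_model(name): a dict with "intrinsics" (3x3 intrinsics, pixels), "xyz" and "rotation" of the camera in the world. Camera axes: x right, y up, looking along -z (the intrinsics and any distortion apply to the point x, -y, -z); pixel columns grow to the right and rows downward; lengths in m; the calibration is good to about 2 mm. A picture is of the moment at which its call begins. camera_model takes no time and is no camera call.
- finish_job(): hands the job in; it is judged then, once.
Trained networks look in the newest picture that a camera, given by its name, has taken for a name from the list of things; names that differ only in an ending like _2 or _b are one class to them, and where a whole thing is asked for, a point or a joint stands for the part that bears it (a point fixed in the world has none). Each returns a list of dicts, best first, with "confidence" (0 to 1); they miss things now and then, are a little off and sometimes report something else, mostly with a low value. They report only what shows in the picture. A call takes as long as a camera call. They do not tell look-alikes from the thing itself.
- finder.masks_of(camera, name): "mask" (400x640 bool, what is visible of it) and "rect" ([left, top, right, bottom] in pixels, round what is visible of it).
- finder.landmark_of(camera, name): "pixel" ([column, row] in pixels: a listed point, or the origin of a listed thing).
The state is a dict: "t": time; "qpos": joint angles; "dq": joint speeds; "joint_torque": joint torques, N m; "position": TCP position; "tcp_rot": TCP orientation; "ft_force": force on the tool from outside, world axes, zero at the start; "wrist_torque": the same for the moment, N m; "opening": finger opening in m; "grasp_force": force on a finger pad.
Only numpy, scipy, OpenCV 4.12 (cv2) and the standard library are available. Lean on these libraries where they do the work, as an engineer would, in place of code of your own. Each camera call takes 0.05 s, during which the arm holds its last target. There are 200 camera calls.

### The job

Slide the bevel gauge gently home into the tray corner, its stock pressed along the dark rail and its round nose pushed in with a few newtons until it also presses on the slanting gold rail, so that the blade turns flat against it; then let go and push the red lock button fully down without shifting the gauge. Carry the locked gauge to the metal bracket and slide it along the fence, stock kept lightly pressed to it, nose first until it presses on the end stop with a few newtons, so that the gauge alone turns the blue leaf to the copied angle, and leave it lying there fully home. Force nothing hard (over 15 N) against rails, fence or leaf, and leave the bowls, box, prism and bottle opener where they are.

Things in the scene. Friction and masses are not known exactly. Their poses are not given: they have to be found in the camera images.
- grip (a point): Centre of the upright wooden grip fin of the loose hinged bevel gauge (about 0.3 kg, lies flat). Fin: 40 mm long (x), 14 mm thick (y, pinch across it from above), from 16 to 62 mm above the gauge's underside; this point is 41 mm above it. Gauge frame: x along the stock away from the nose, z up. The pivot axis is 60 mm from here along -x and 1 mm along +y.
- pivot (a point): The gauge's pivot axis at its underside, axes as grip. The nose is a cylinder of 12 mm radius round it; the outer faces of stock (looks to -y) and blade are also 12 mm from the axis. The stock, a dark wooden bar 22 mm wide and 16 mm high, reaches from 14 to 105 mm from here along +x, its outer face 11 mm from the fin's mid-plane.
- blade_mid (a point): Middle of the outer face of the gauge's steel blade, 44 mm along the blade from the pivot and 12 mm to its side (+y of this frame), 5 mm above the underside. Frame: x along the blade away from the pivot, y out of the outer face. The blade reaches 80 mm from the pivot, is 7 mm thick and 9 mm high.
- blade (a joint): Blade angle, rad: from the stock (+x) to the blade, counter-clockwise from above. It starts wider than the tray corner (96 to 109 degrees). Unlocked, the hinge turns under about 0.03 N m and stays as it is left, too weak to turn the bracket's leaf; with the lock fully down it holds about 0.2 N m, enough to turn it.
- lock_top (a point): Top centre of the gauge's red lock button (18 mm across) on the pivot axis, 32 mm above the underside when up. It goes straight down 5 mm to its stop, needing 5 N at first and about 10 N at the end, stays down, and clamps the blade; it cannot be released again.
- lock (a joint): Lock button travel, m: 0 up, 0.005 fully down (locked).
- corner (a point): Point on the floor (8 mm above the table) of the fixed lacquered tray, 12 mm from the inner faces of the dark and the gold rail at any corner angle: the gauge's pivot lies here when home. Tray frame: x along the dark rail away from the corner, y from the dark rail into the tray. Floor: x -65 to 435 mm, y -40 to 250 mm. Rims and rails are 18 mm high above the floor.
- rail_a_mid (a point): A point of the inner face of the dark lacquered rail, 100 mm along x from the corner point and 9 mm above the tray floor (axes as the tray's; inner face looks to +y). The straight face reaches 435 mm from the corner point along +x; the rail is 18 mm high above the floor and 10 mm thick.
- rail_b_mid (a point): Point of the inner face of the fixed slanting gold rail, 60 mm along it from the corner point. Frame: x along the rail away from the corner, y out of the corner (inner face looks to -y). The angle from the tray's x to this x is the corner angle, 62 to 80 degrees, different each time. Face straight to 120 mm from the corner point, 18 mm high, 8 mm thick.
- swivel (a point): Point on the plate (top 8 mm above the table) of the fixed aluminium bracket, on the axis of its blue leaf, 12 mm from the faces of fence, end stop and leaf: the gauge's pivot lies here when home. Frame: x along the fence away from the stop, y from the fence over the plate. Plate: x -27 to 217 mm, y -22 to 128 mm.
- fence_mid (a point): Point of the inner face (looks to +y) of the bracket's dark steel fence, 95 mm along x from the swivel point, 9 mm above the plate, axes as swivel. The fence reaches to 215 mm from the swivel, 18 mm high, 10 mm thick. The end stop is a short block across its end, its face 12 mm beyond the swivel point in -x.
- leaf_mid (a point): A point of the inner face of the blue leaf, 64 mm along the leaf from the swivel point. Frame: x along the leaf away from the swivel, y out of the bracket (inner face looks to -y). The leaf reaches from 12 to 116 mm from the swivel, 18 mm high above the plate, 8 mm thick.
- leaf (a joint): Leaf angle, rad, from the fence (+x) to the leaf, counter-clockwise from above. It starts narrower than the tray corner (43 to 52 degrees), turns under about 0.06 N m and stays where it is left.
- bowls: Bystander: three nested clay bowls on the tray, 110 mm across and 54 mm high; origin under the centre.
- lidbox: Bystander: ceramic lidded box on the tray, 79 x 64 mm and 67 mm high with its knob; origin under the centre.
- prism: Bystander: small glass prism on the tray, 60 mm long (x), 34 mm wide, 29 mm high; origin under the centre.
- opener: Bystander: flat stainless bottle opener lying on the table, 142 mm long (x), 36 mm wide, 6 mm thick; origin under it, 70 mm from the handle end.
Things that resemble listed ones, but are neither listed nor needed, are in the scene too. Of the things that look like the part that bears grip, the smallest one is meant.

How it is judged:
By the outcome, as a careful person would: the job done as asked, in the order asked, and still so for the second after the job is handed in, with the robot touching nothing.
It also fails if it takes over 72 s, if anything falls off the work surface, if the arm or the gripper's body presses on something with over 40 N, if the wrist force passes 120 N, or if a joint passes its speed limit or range.

## Working session

There is one attempt and no reset: what is moved stays moved. The work goes in short steps, Python scripts to look and compute and a shell command to move; the robot and the scene stay as the last step left them, time stands still between calls to the robot, and variables do not carry over. Pictures are saved under pics/ and viewed, at most 10 in all, crops included, and the job is handed in when it is done.

```bash
ls; mkdir -p pics
cat > h.py <<'E'
import numpy as np, cv2
from scipy.spatial.transform import Rotation as R
from workcell import readout, imaging, finish_job, finder, ctrl
def ray(cam,px):
    m=imaging.camera_model(cam);K=np.array(m["intrinsics"]);d=np.linalg.inv(K)@[px[0],px[1],1]
    Rm=np.array(m["rotation"]);Rm=Rm if Rm.shape==(3,3) else R.from_quat(Rm,scalar_first=True).as_matrix()
    return np.array(m["xyz"]),Rm@np.array([d[0],-d[1],-d[2]])
def at(cam,px,z):
    o,d=ray(cam,px);return o+d*(z-o[2])/d[2]
def proj(cam,P):
    m=imaging.camera_model(cam);K=np.array(m["intrinsics"])
    Rm=np.array(m["rotation"]);Rm=Rm if Rm.shape==(3,3) else R.from_quat(Rm,scalar_first=True).as_matrix()
    p=Rm.T@(np.array(P)-m["xyz"]);q=K@np.array([p[0],-p[1],-p[2]]);return q[:2]/q[2]
def save(cam,name,box=None,s=1):
    im=imaging.grab_frame(cam)
    if box: im=im[box[1]:box[3],box[0]:box[2]]
    if s!=1: im=cv2.resize(im,None,fx=s,fy=s,interpolation=cv2.INTER_CUBIC)
    cv2.imwrite("pics/"+name,im[:,:,::-1])
E
python3 - <<'E'
from h import *
np.set_printoptions(precision=4,suppress=True)
save("top","top0.png");save("scene","scene0.png")
for c in("top","scene"):print(c,imaging.camera_model(c))
o=readout.get_obs();print(o["position"],o["tcp_rot"],o["opening"],ctrl.grip_point_offset)
Z=dict(grip=.041,pivot=0,blade_mid=.005,lock_top=.032,corner=.008,rail_a_mid=.017,rail_b_mid=.017,swivel=.008,fence_mid=.017,leaf_mid=.017,bowls=.008,lidbox=.008,prism=.008,opener=0)
for n,z in Z.items():
  for c in("top","scene"):
    for r in finder.landmark_of(c,n)[:3]:print(n,c,round(r["confidence"],2),np.array(r["pixel"]).round(1),at(c,r["pixel"],z)[:2])
E
```

```text
pics
top {'intrinsics': array([[385.9169,   0.    , 320.9539],
       [  0.    , 385.9169, 198.1516],
       [  0.    ,   0.    ,   1.    ]]), 'xyz': array([0.389 , 0.068 , 1.0647]), 'rotation': array([ 0.7106,  0.076 , -0.0627, -0.6967])}
scene {'intrinsics': array([[508.7797,   0.    , 320.1496],
       [  0.    , 508.7797, 195.4434],
       [  0.    ,   0.    ,   1.    ]]), 'xyz': array([1.4938, 0.5202, 0.9754]), 'rotation': array([0.4781, 0.2234, 0.346 , 0.7757])}
[ 0.147  -0.5295  0.2302] [-0.001   0.9908  0.135  -0.    ] 0.0856806760794569 0.0187
grip top 0.97 [223.5 134.2] [0.7708 0.3673]
grip top 0.89 [244.9 247.3] [0.4563 0.288 ]
grip top 0.78 [300.4 147.1] [0.7363 0.1498]
grip scene 0.67 [404.  201.5] [0.4524 0.2796]
pivot top 0.87 [217.1 167.6] [0.6848 0.3906]
pivot top 0.65 [271.2 252.6] [0.446  0.2236]
pivot scene 0.91 [293.9 282.5] [0.8096 0.1282]
pivot scene 0.9 [420.4 283.5] [0.6725 0.4038]
pivot scene 0.67 [384.7 203. ] [0.4383 0.2218]
blade_mid top 0.45 [274.9 269.6] [0.4004 0.2107]
blade_mid scene 0.45 [390.5 188.8] [0.3774 0.2163]
blade_mid scene 0.4 [407.7 300.5]
[... 830 characters left out ...]
[236.9 175.7] [ 0.5451 -0.2076]
leaf_mid top 0.71 [453.6 240.3] [ 0.4881 -0.2698]
leaf_mid scene 0.61 [328.  194.8] [0.4984 0.0702]
leaf_mid scene 0.6 [232.4 157.4] [ 0.476  -0.2695]
bowls top 0.78 [197.2 257.7] [0.4277 0.4238]
bowls scene 0.89 [456.5 214.9] [0.4015 0.4195]
lidbox top 0.69 [198.7 213.5] [0.5494 0.4298]
lidbox scene 0.28 [239.3 177. ] [ 0.5381 -0.2047]
prism top 0.55 [234.6 288.7] [0.3478 0.3162]
prism top 0.51 [454. 239.] [ 0.4925 -0.2739]
prism scene 0.61 [428.2 192.6] [0.3463 0.321 ]
prism scene 0.3 [453.7 217.5] [0.4154 0.4153]
prism scene 0.23 [211.5 167.1] [ 0.5368 -0.306 ]
opener top 0.56 [372.  259.2] [ 0.4339 -0.0521]
opener scene 0.57 [302.4 173.6] [ 0.4283 -0.0495]
```

View pics/top0.png

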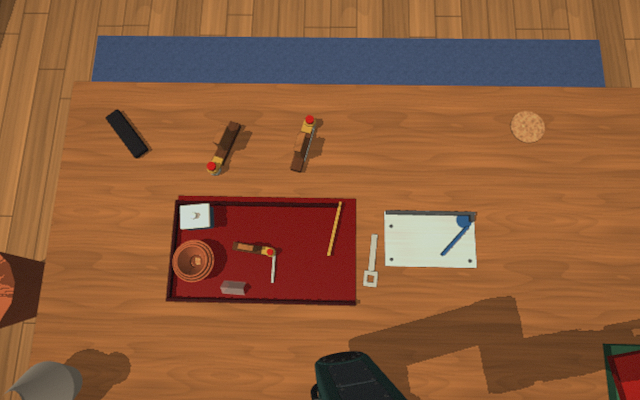

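View pics/scene0.png

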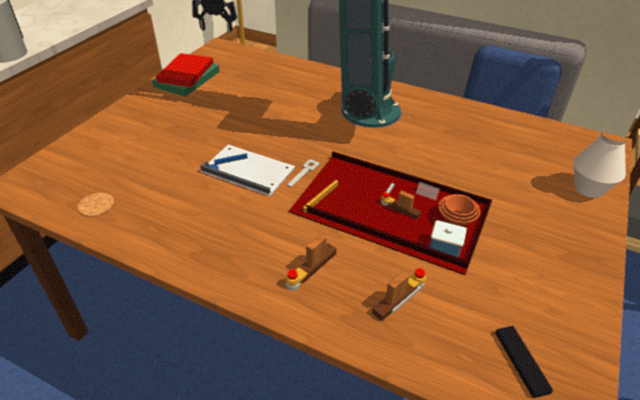

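The top picture shows three gauges. The smallest is in the tray (grip ~(245,247), nose ~(271,252)), the gold rail at (335,228), the bracket at (430,240) and its leaf at (457,235). The scene picture agrees: the other two gauges, on the bare table, are bigger.

Run:
```python
from h import *
im=imaging.grab_frame("top")
a=cv2.resize(im[190:310,160:365],None,fx=3.8,fy=3.8,interpolation=cv2.INTER_CUBIC)
cv2.imwrite("pics/tray.png",a[:,:,::-1])
b=cv2.resize(im[200:280,375:485],None,fx=7,fy=7,interpolation=cv2.INTER_CUBIC)
cv2.imwrite("pics/brk.png",b[:,:,::-1])
```

```text
(no output)
```

View pics/tray.png

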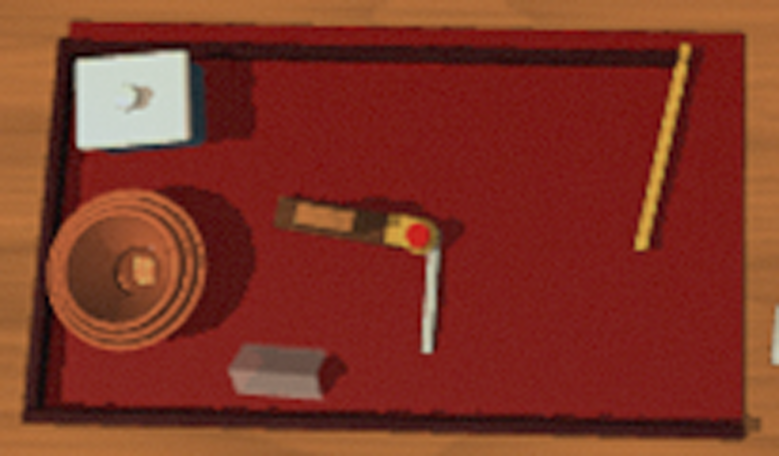

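View pics/brk.png

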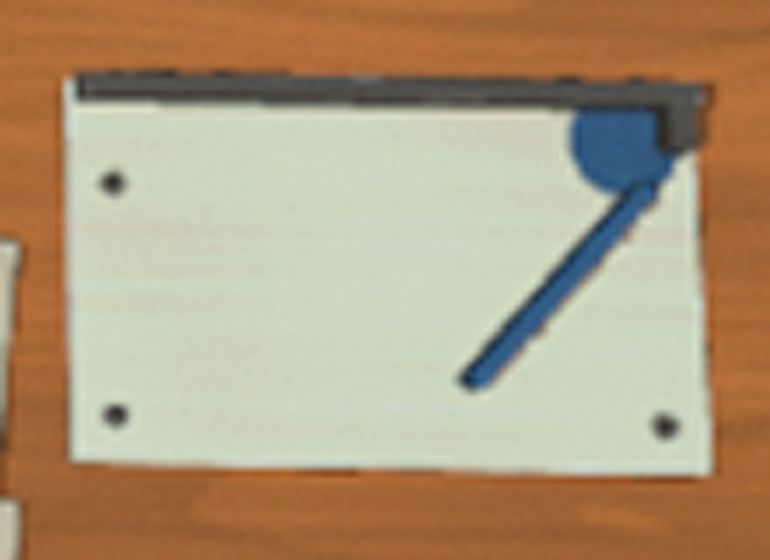

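Tray crop: the dark rail's inner foot runs from about (200,58) to (660,66), the gold rail from (686,45) to (641,248), the fin centre is at about (324,217) and the button at (418,236). Bracket crop: the fence's inner foot runs from (75,103) to (660,107), and the leaf from (655,185) to (470,380).

```bash
cat > fit.py <<'E'
from h import *
np.set_printoptions(precision=4,suppress=True)
im=imaging.grab_frame("top").astype(float)
im=np.mean([im]+[imaging.grab_frame("top").astype(float) for _ in range(3)],0)
def edge(cols,r0,r1,ch):   # dark above -> bright below, sub-pixel
    P=[]
    for c in cols:
        v=im[r0:r1,c,ch];g=np.diff(v);g=np.clip(g,0,None)
        i=np.argmax(g);w=slice(max(i-1,0),i+2);P.append((c,r0+.5+np.average(np.arange(len(g))[w],weights=g[w]+1e-6)))
    return np.array(P)
def line(P,z):
    W=np.array([at("top",p,z)[:2] for p in P])
    for _ in range(3):
        vx,vy,x,y=cv2.fitLine(W.astype(np.float32),cv2.DIST_HUBER,0,1e-5,1e-5).ravel()
        d=(W-[x,y])@[-vy,vx];W=W[abs(d)<max(2*d.std(),.0008)]
    s=1 if vy>0 else -1
    return np.array([x,y]),s*np.array([vx,vy]),d.std()
for n,cols,r0,r1,ch in(("rail",range(232,328),200,212,0),("fence",range(390,455),210,220,1)):
    p,v,s=line(edge(cols,r0,r1,ch),.008);print(n,p,"ang",np.degrees(np.arctan2(v[1],v[0])),s)
    nrm=np.array([-v[1],v[0]])
    nm="corner" if n=="rail" else "swivel"
    px=[r["pixel"] for r in finder.landmark_of("top",nm)][0];q=at("top",px,.008)[:2]
    c=q+nrm*(.012-(q-p)@nrm);print(nm,q,"offset",(q-p)@nrm,"->",c)
hsv=cv2.cvtColor(im.astype(np.uint8),cv2.COLOR_RGB2HSV)
m=cv2.inRange(hsv,(15,120,150),(32,255,255));m[:,:325]=0;m[:,345:]=0;m[:200]=0;m[260:]=0
P=np.argwhere(m)[:,::-1];p,v,s=line(P,.026);v=-v if v[0]>0 else v
print("gold",len(P),p,"ang",np.degrees(np.arctan2(v[1],v[0])))
big=cv2.resize(im[235:262,228:262].astype(np.uint8),None,fx=8,fy=8,interpolation=cv2.INTER_CUBIC)
f=((big[:,:,0]>135)&(big[:,:,1]>70)&(big[:,:,2]>40)).astype(np.uint8)
n,l,st,ce=cv2.connectedComponentsWithStats(f)
for i in range(1,n):
    if st[i,4]>200:
        r=cv2.minAreaRect(np.argwhere(l==i)[:,::-1].astype(np.float32));b=(cv2.boxPoints(r)+.5)/8-.5+[228,235]
        print("fin?",st[i,4],ce[i]/8+[228,235],at("top",(ce[i]+.5)/8-.5+[228,235],.070)[:2],[at("top",q,.070)[:2] for q in b])
for cam in("top","scene"):
    for k in("grip","lock_top","pivot"):
        for r in finder.landmark_of(cam,k):
            q=at(cam,r["pixel"],.008+dict(grip=.041,lock_top=.032,pivot=0)[k])[:2]
            if abs(q-[.45,.26]).max()<.06:print(k,cam,q,r["confidence"])
E
python3 fit.py
```

```text
rail [0.5735 0.2235] ang 90.08414 0.00028528870278359366
corner [0.5614 0.0472] offset 0.012424583697608384 -> [0.5618 0.0472]
fence [ 0.5576 -0.1961] ang 89.947556 0.00032256874157467896
swivel [ 0.5475 -0.3086] offset 0.010087152095756797 -> [ 0.5455 -0.3086]
gold 175 [0.5108 0.0534] ang 168.21054
fin? 4755 [245.0441 247.2072] [0.4558 0.2826] [array([0.4522, 0.3026]), array([0.4658, 0.3008]), array([0.4592, 0.2621]), array([0.4456, 0.264 ])]
grip top [0.4571 0.2853] 0.89
lock_top top [0.4515 0.2194] 0.38
pivot top [0.4489 0.219 ] 0.57
grip scene [0.4614 0.2816] 0.67
lock_top scene [0.459  0.2255] 0.36
pivot scene [0.4469 0.2243] 0.67
```

```bash
python3 -m pendant '[[0,[0.515,-0.700,0.10],-64.8],[0,[0.515,-0.700,0.10],-64.8],[0,[0.515,-0.700,0.10],-64.8],[0,[0.515,-0.700,0.10],-64.8],[0,[0.515,-0.700,0.10],-64.8],[0,[0.515,-0.700,0.10],-64.8],[0,[0.515,-0.700,0.10],-64.8],[0,[0.515,-0.700,0.10],-64.8],[0,[0.515,-0.700,0.10],-64.8],[0,[0.515,-0.700,0.10],-64.8],[0,[0.515,-0.700,0.10],-64.8],[0,[0.515,-0.700,0.10],-64.8],[0,[0.515,-0.700,0.10],-64.8],[0,[0.515,-0.700,0.10],-64.8],[0,[0.515,-0.700,0.10],-64.8],[0,[0.515,-0.700,0.10],-64.8],[0,[0.515,-0.700,0.10],-64.8],[0,[0.515,-0.700,0.10],-64.8],[0,[0.515,-0.700,0.10],-64.8],[0,[0.515,-0.700,0.10],-64.8]]' 40
```

```text
t: 4.15
position: [0.4558, 0.2823, 0.1309]
tcp_rot: [0.0, 0.764, 0.645, -0.001]
ft_force: [-0.1, -0.0, 1.3]
opening: 0.0426
grasp_force: 0.0
```

```bash
python3 -m pendant '[[0,[0,0,0.05],0],[0,[0,0,0.08],0],[0,[0,0,0.097],0],[0,[0,0,0.097],0],[0,[0,0,0.097],0],[-1,[0,0,0.097],0],[-1,[0,0,0.097],0],[-1,[0,0,0.097],0],[-1,[0,0,0.097],0],[-1,[0,0,0.097],0],[-1,[0,0,0.097],0],[-1,[0,0,0.097],0]]' 40
```

```text
t: 5.35
position: [0.4572, 0.2826, 0.0363]
tcp_rot: [0.001, 0.764, 0.645, 0.001]
ft_force: [-1.5, -1.6, 5.6]
opening: 0.0133
grasp_force: 41.7
```

Run:
```python
from h import *
save("top","g1.png",(160,190,365,310),3.8)
print(readout.get_obs()["position"],readout.get_obs()["ft_force"],readout.get_obs()["wrist_torque"])
for cam in("top","scene"):
    save(cam,"tmp.png")
    for k in("lock_top","pivot","blade_mid"):
        for r in finder.landmark_of(cam,k):
            q=at(cam,r["pixel"],.008+dict(lock_top=.032,pivot=0,blade_mid=.005)[k])[:2]
            if abs(q-[.45,.26]).max()<.08:print(k,cam,q.round(4),r["confidence"])
```

```text
[0.4571823  0.28258302 0.03631055] [-1.60848359 -1.26981926  5.84352224] [-0.07309182  0.26309135 -0.06872231]
lock_top top [0.4468 0.2301] 0.46
pivot top [0.4482 0.2277] 0.54
blade_mid top [0.4027 0.2097] 0.38
lock_top scene [0.4555 0.2295] 0.41
pivot scene [0.4529 0.2284] 0.71
blade_mid scene [0.3968 0.2109] 0.59
```

```bash
python3 -m pendant '[[-1,[0,0,-0.008],0],[-1,[0,0,-0.012],0],[-1,[-0.02,0.03,-0.012],-4],[-1,[-0.045,0.07,-0.012],-9.8],[-1,[-0.066,0.102,-0.012],-9.8],[-1,[-0.066,0.102,-0.012],-9.8],[-1,[-0.066,0.102,-0.012],-9.8],[-1,[-0.066,0.102,-0.012],-9.8],[-1,[-0.066,0.102,-0.012],-9.8]]' 40; python3 -c "
from h import *
o=readout.get_obs();print(o['ft_force'],o['wrist_torque'],np.degrees(2*np.arctan2(o['tcp_rot'][2],o['tcp_rot'][1])))
save('top','g2.png',(160,190,365,310),3.8)"
```

```text
t: 6.7
position: [0.5445, 0.2009, 0.0459]
tcp_rot: [-0.0, 0.706, 0.708, -0.0]
ft_force: [0.5, 0.5, -2.6]
opening: 0.0136
grasp_force: 40.6
[ 0.53616923  0.45153095 -2.64042309] [ 0.12895631 -0.0069804  -0.02988097] 90.19765995639297
```

View pics/g2.png

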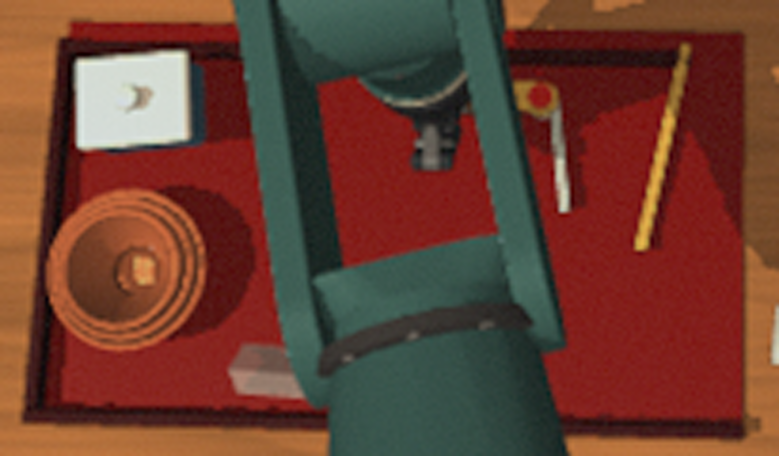

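The gauge is held above the floor, its button at crop (540,96) and its blade clear of the gold rail. I lower it and approach the dark rail.

```bash
python3 -m pendant '[[-1,[0,0,0.005],0],[-1,[0,0,0.009],0],[-1,[0,0,0.0095],0],[-1,[0,0.004,0.0095],0],[-1,[0,0.008,0.0095],0],[-1,[0,0.012,0.0095],0],[-1,[0,0.014,0.0095],0],[-1,[0,0.015,0.0095],0],[-1,[0,0.015,0.0095],0],[-1,[0,0.015,0.0095],0]]' 30; python3 -c "
from h import *
o=readout.get_obs();print(o['position'],o['ft_force'],o['wrist_torque'],np.degrees(2*np.arctan2(o['tcp_rot'][2],o['tcp_rot'][1])))"
```

```text
t: 7.75
position: [0.5605, 0.2, 0.0367]
tcp_rot: [-0.0, 0.706, 0.708, -0.0]
ft_force: [-0.4, -0.1, -3.1]
opening: 0.0136
grasp_force: 40.6
[0.56045223 0.20003465 0.03669076] [-0.44593346 -0.06646793 -3.10407962] [ 0.0201805  -0.08976715 -0.01870381] 90.11255368142116
```

```bash
q(){ python3 -c "
from h import *
o=readout.get_obs();print(o['position'].round(4) if hasattr(o['position'],'round') else o['position'],np.round(o['ft_force'],2),np.round(o['wrist_torque'],3),round(float(np.degrees(2*np.arctan2(o['tcp_rot'][2],o['tcp_rot'][1]))),2))"; }
python3 -m pendant '[[-1,[0,0,0.001],0],[-1,[0,0,0.001],0],[-1,[0,0,0.001],0]]' >/dev/null; q
python3 -m pendant '[[-1,[0,0.001,0.0005],0],[-1,[0,0.002,0.0005],0],[-1,[0,0.002,0.0005],0],[-1,[0,0.002,0.0005],0]]' >/dev/null; q
python3 -m pendant '[[-1,[0,0.001,0],0],[-1,[0,0.002,0],0],[-1,[0,0.002,0],0],[-1,[0,0.002,0],0]]' >/dev/null; q
```

```text
[0.5606 0.2    0.0364] [-0.64 -1.16  1.76] [0.023 0.267 0.055] 90.12
[0.5612 0.2001 0.0363] [-5.83 -1.75  6.61] [-1.000e-03  1.194e+00  1.100e-02] 90.12
[0.5614 0.2001 0.0364] [-11.48  -1.28  10.83] [-0.027  2.067 -0.112] 90.11
```

```bash
cat > q.py <<'E'
from h import *
o=readout.get_obs();print(round(o['t'],2),np.round(o['position'],4),np.round(o['ft_force'],2),np.round(o['wrist_torque'],3),round(float(np.degrees(2*np.arctan2(o['tcp_rot'][2],o['tcp_rot'][1]))),2))
E
python3 -m pendant '[[-1,[0,-0.001,-0.001],0],[-1,[0,-0.0015,-0.001],0],[-1,[0,-0.0015,-0.001],0]]' >/dev/null; python3 q.py
python3 -m pendant '[[-1,[-0.005,0,0],0],[-1,[-0.010,0,0],0],[-1,[-0.015,0,0],0],[-1,[-0.02,0,0],0],[-1,[-0.025,0,0],0],[-1,[-0.03,0,0],0],[-1,[-0.035,0,0],0],[-1,[-0.04,0,0],0],[-1,[-0.04,0,0],0]]' >/dev/null; python3 q.py
```

```text
9.15 [0.5613 0.2001 0.0364] [-5.76 -1.57  3.66] [ 0.018  1.003 -0.125] 90.12
10.05 [0.5613 0.1622 0.0364] [-4.96  4.38  3.82] [ 0.779  0.974 -0.1  ] 90.11
```

```bash
python3 -m pendant '[[-1,[-0.005,-0.0005,-0.0007],0],[-1,[-0.010,-0.0005,-0.0007],0],[-1,[-0.015,-0.0005,-0.0007],0],[-1,[-0.02,-0.0005,-0.0007],0],[-1,[-0.025,-0.0005,-0.0007],0],[-1,[-0.03,-0.0005,-0.0007],0],[-1,[-0.035,-0.0005,-0.0007],0],[-1,[-0.04,-0.0005,-0.0007],0],[-1,[-0.04,-0.0005,-0.0007],0]]' >/dev/null; python3 q.py
python3 -m pendant '[[-1,[-0.002,0,0],0],[-1,[-0.004,0,0],0],[-1,[-0.006,0,0],0],[-1,[-0.006,0,0],0]]' >/dev/null; python3 q.py; python3 -c "
from h import *
save('top','g3.png',(290,190,365,260),8)"
```

```text
10.95 [0.5613 0.1205 0.0364] [-4.42  3.33 -0.4 ] [ 0.611  0.75  -0.071] 90.08
11.35 [0.5613 0.1192 0.037 ] [-5.48 12.95  1.53] [ 2.357  0.916 -0.174] 90.12
```

View pics/g3.png

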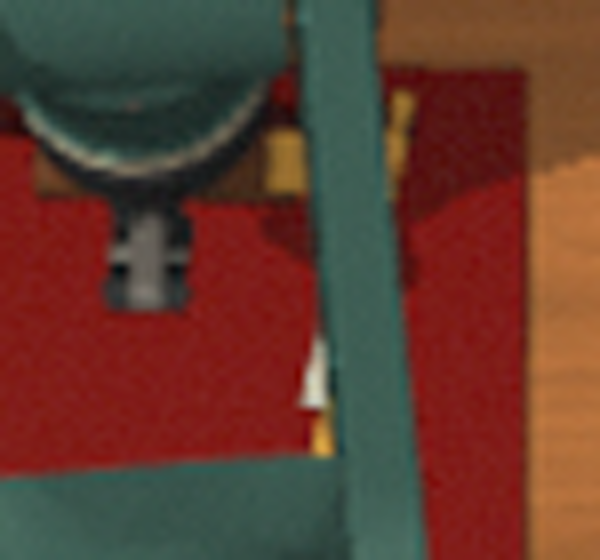

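Force has risen to 13 N in y with the motion stopped, and the crop shows the blade tip at (315,385) right against the gold rail at (325,435), so the gauge is home. I ease off and let go.

```bash
python3 -m pendant '[[-1,[0.001,0,0],0],[-1,[0.0025,-0.0005,0],0],[-1,[0.0025,-0.0005,0],0],[-1,[0.0025,-0.0005,0],0]]' >/dev/null; python3 q.py
python3 -m pendant '[[-0.4,[0,0,0],0],[-0.4,[0,0,0],0],[-0.4,[0,0,0],0],[-0.4,[0,0,-0.03],0],[-0.4,[0,0,-0.07],0],[-0.4,[0,0,-0.11],0],[-0.4,[0.05,-0.05,-0.12],0],[-0.4,[0.1,-0.1,-0.12],0],[-0.4,[0.15,-0.1,-0.12],0],[-1,[0.15,-0.1,-0.12],0],[-1,[0.15,-0.1,-0.12],0],[-1,[0.15,-0.1,-0.12],0]]';  python3 - <<'E'
from h import *
save('top','g4.png',(255,190,355,265),8)
for cam in("top","scene"):
    save(cam,"tmp.png")
    for k in("grip","lock_top","pivot","blade_mid","corner"):
        for r in finder.landmark_of(cam,k):
            q=at(cam,r["pixel"],.008+dict(grip=.041,lock_top=.032,pivot=0,blade_mid=.005,corner=0)[k])[:2]
            if abs(q-[.55,.08]).max()<.09:print(k,cam,np.round(r["pixel"],1),q.round(4),r["confidence"])
E
```

```text
11.8 [0.5613 0.1194 0.0367] [-2.82  8.02 -0.72] [ 1.454  0.636 -0.098] 90.12
t: 13.0
position: [0.4621, 0.2665, 0.1572]
tcp_rot: [0.001, 0.706, 0.708, 0.0]
ft_force: [-0.1, 0.0, 0.6]
opening: 0.0001
grasp_force: 0.0
grip top [308.8 208.1] [0.5633 0.1213] 0.87
lock_top top [329.  207.9] [0.5664 0.0673] 0.53
pivot top [331.2 211.2] [0.5628 0.0611] 0.88
blade_mid top [332.4 228. ] [0.5155 0.0571] 0.61
corner top [336.6 213.2] [0.5575 0.046 ] 0.69
grip scene [335.4 206.7] [0.5662 0.1239] 0.66
lock_top scene [313.3 201.8] [0.567  0.0577] 0.39
pivot scene [314.8 211.2] [0.5682 0.0632] 0.69
blade_mid scene [324.8 196.9] [0.5066 0.0641] 0.53
corner scene [316.2 209.2] [0.5591 0.063 ] 0.86
```

View pics/g4.png

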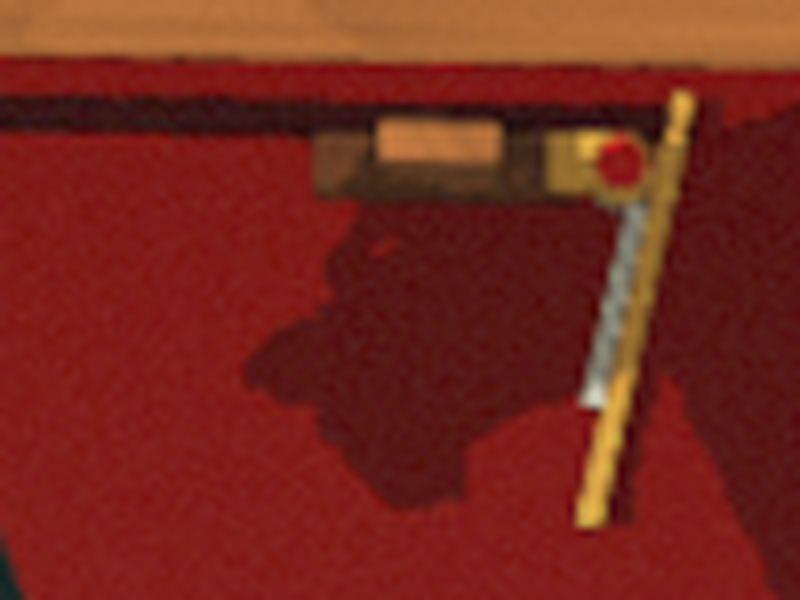

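The gauge is home: the blade (630,210)-(592,405) lies flat on the gold rail, the stock is against the dark rail, and the button is at (621,160) in the crop.

```bash
python3 - <<'E'
from h import *
for p,z in(((621,160),.040),((439,136),.070)):
    print(at("top",(np.array(p)+.5)/8-.5+[255,190],z)[:2])
E
python3 q.py
```

```text
[0.56203401 0.05869402]
[0.56382043 0.11862946]
13.65 [0.462  0.2663 0.1569] [-0.47 -0.6   0.15] [-0.03  -0.027  0.031] 90.1
```

```bash
python3 -m pendant '[[-1,[-0.05,0.025,0],0],[-1,[-0.1,0.05,0],0],[-1,[-0.14,0.07,0],0],[-1,[-0.18,0.09,0.03],0],[-1,[-0.2075,0.098,0.06],0],[-1,[-0.2075,0.098,0.09],0],[-1,[-0.2075,0.098,0.109],0],[-1,[-0.2075,0.098,0.109],0],[-1,[-0.2075,0.098,0.109],0],[-1,[-0.2075,0.098,0.109],0]]' >/dev/null; python3 q.py
python3 -m pendant '[[-1,[0,0,0.003],0],[-1,[0,0,0.005],0],[-1,[0,0,0.007],0],[-1,[0,0,0.009],0],[-1,[0,0,0.009],0]]' >/dev/null;  python3 q.py
```

```text
14.65 [0.5617 0.0594 0.05  ] [ 0.75 -0.51  0.47] [-0.021  0.008  0.052] 90.15
15.15 [0.5605 0.0592 0.0393] [-0.34 -0.31  2.05] [0.081 0.088 0.032] 90.12
```

```bash
python3 -m pendant '[[-1,[0,0,0.001],0],[-1,[0,0,0.002],0],[-1,[0,0,0.003],0],[-1,[0,0,0.003],0]]' >/dev/null; python3 q.py
python3 -m pendant '[[-1,[0,0,0.001],0],[-1,[0,0,0.002],0],[-1,[0,0,0.002],0]]' >/dev/null;  python3 q.py
python3 -m pendant '[[-1,[0,0,0.001],0],[-1,[0,0,0.002],0],[-1,[0,0,0.002],0]]' >/dev/null;  python3 q.py
```

```text
15.55 [0.5606 0.0592 0.037 ] [-2.51  0.6   5.11] [0.059 0.376 0.023] 90.12
15.85 [0.5606 0.0592 0.0353] [-1.8   0.33  6.87] [ 0.139  0.407 -0.014] 90.12
16.15 [0.5608 0.0592 0.035 ] [-5.75 -0.26 14.74] [ 0.064  0.98  -0.014] 90.12
```

```bash
python3 -m pendant '[[-1,[0,0,-0.01],0],[-1,[0,0,-0.04],0],[-0.4,[0.03,0,-0.06],0],[-0.4,[0.06,0,-0.06],0],[-0.4,[0.06,0,-0.06],0],[-0.4,[0.06,0,-0.06],0],[-0.4,[0.06,0,-0.03],0],[-0.4,[0.06,0,-0.005],0],[-0.4,[0.06,0,0],0],[-0.4,[0.06,0,0],0],[-1,[0.06,0,0],0],[-1,[0.06,0,0],0],[-1,[0.06,0,0],0],[-1,[0.06,0,0],0],[-1,[0.06,0,0],0]]' 40; python3 q.py; python3 -m pendant '[[-1,[0.002,-0.003,-0.008],0],[-1,[0.008,-0.01,-0.03],0],[-1,[0.01,-0.02,-0.05],0],[-1,[0.01,-0.02,-0.05],0],[-1,[0.01,-0.02,-0.05],0]]'; python3 q.py
```

```text
t: 17.65
position: [0.5609, 0.119, 0.0328]
tcp_rot: [0.001, 0.706, 0.708, 0.001]
ft_force: [1.3, -0.1, 0.5]
opening: 0.0136
grasp_force: 42.4
17.65 [0.5609 0.119  0.0328] [ 1.27 -0.12  0.49] [-0.085 -0.028  0.053] 90.12
t: 18.15
position: [0.5402, 0.1292, 0.0823]
tcp_rot: [0.0, 0.706, 0.708, 0.0]
ft_force: [0.2, 0.1, -3.0]
opening: 0.0134
grasp_force: 42.0
18.15 [0.5402 0.1292 0.0823] [ 0.19  0.14 -2.99] [ 0.059  0.043 -0.045] 90.13
```

```bash
python3 -m pendant '[[-1,[-0.03,-0.01,0],0.2],[-1,[-0.07,-0.01,0],0.2],[-1,[-0.11,-0.01,0],0.2],[-1,[-0.15,-0.01,0],0.2],[-1,[-0.19,-0.01,0],0.2],[-1,[-0.23,-0.01,0],0.2],[-1,[-0.26,-0.01,0],0.2],[-1,[-0.275,-0.01,0],0.2],[-1,[-0.275,-0.01,0.02],0.2],[-1,[-0.275,-0.01,0.036],0.2],[-1,[-0.275,-0.01,0.036],0.2],[-1,[-0.275,-0.01,0.036],0.2],[-1,[-0.275,-0.01,0.036],0.2]]' 40 >/dev/null; python3 q.py; python3 -c "
from h import *
save('top','g5.png',(375,195,485,280),7)
# stop face candidates
print(at('top',(468.5,213),.026)[:2],at('top',(468.5,213),.008)[:2])"
```

```text
19.45 [ 0.5314 -0.1457  0.0467] [ 0.67 -0.11 -2.44] [-0.019 -0.068  0.029] 89.95
[ 0.56184088 -0.31028236] [ 0.56483598 -0.31683769]
```

View pics/g5.png

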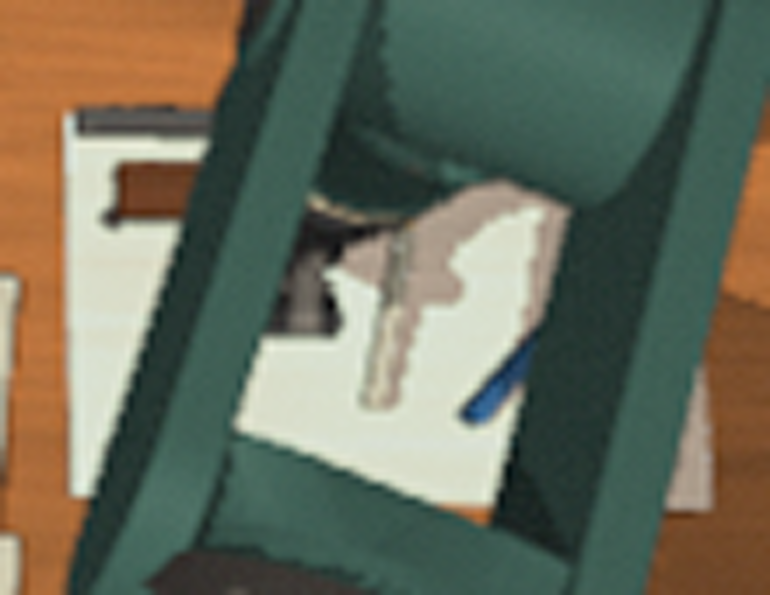

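The gauge is over the plate (stock left, blade at (385,330)), clear of the leaf tip at (475,410). I lower it and approach the fence.

```bash
python3 -m pendant '[[-1,[0,0,0.006],0],[-1,[0,0,0.011],0],[-1,[0,0,0.013],0],[-1,[0,0,0.013],0]]' >/dev/null; python3 q.py;  python3 -m pendant '[[-1,[0,0.004,0],0],[-1,[0,0.008,0],0],[-1,[0,0.011,0],0],[-1,[0,0.013,0],0],[-1,[0,0.013,0],0]]' >/dev/null; python3 q.py;  python3 -m pendant '[[-1,[0,0.001,0],0],[-1,[0,0.002,0],0],[-1,[0,0.002,0],0]]' >/dev/null; python3 q.py
```

```text
19.9 [ 0.5307 -0.146   0.033 ] [-0.05  0.   -2.17] [ 0.004  0.017 -0.026] 89.92
20.4 [ 0.5442 -0.146   0.033 ] [ 0.65 -0.65 -2.49] [ 0.021 -0.012  0.053] 89.93
20.7 [ 0.5448 -0.146   0.0329] [-3.09 -0.66 -0.13] [0.029 0.689 0.099] 89.92
```

```bash
python3 -m pendant '[[-1,[0,0.001,0],0],[-1,[0,0.001,0],0],[-1,[0,0.001,0],0]]' >/dev/null; python3 q.py; python3 -m pendant '[[-1,[0,0,0],0]]' >/dev/null; python3 q.py
```

```text
21.0 [ 0.5449 -0.146   0.033 ] [-6.69  0.11  2.11] [0.068 1.206 0.079] 89.92
21.1 [ 0.5449 -0.146   0.033 ] [-5.93  0.16  2.15] [0.035 1.213 0.057] 89.92
```

```bash
python3 -m pendant '[[-1,[-0.005,-0.0005,-0.0005],0],[-1,[-0.010,-0.0005,-0.0005],0],[-1,[-0.015,-0.0005,-0.0005],0],[-1,[-0.02,-0.0005,-0.0005],0],[-1,[-0.025,-0.0005,-0.0005],0],[-1,[-0.03,-0.0005,-0.0005],0],[-1,[-0.035,-0.0005,-0.0005],0],[-1,[-0.04,-0.0005,-0.0005],0],[-1,[-0.04,-0.0005,-0.0005],0]]' >/dev/null; python3 q.py
python3 -m pendant '[[-1,[-0.005,0,0],0],[-1,[-0.010,0,0],0],[-1,[-0.015,0,0],0],[-1,[-0.02,0,0],0],[-1,[-0.025,0,0],0],[-1,[-0.03,0,0],0],[-1,[-0.035,0,0],0],[-1,[-0.04,0,0],0],[-1,[-0.04,0,0],0]]' >/dev/null; python3 q.py
```

```text
22.0 [ 0.5448 -0.1849  0.0331] [-3.97  2.46  0.85] [0.485 0.795 0.065] 89.91
22.9 [ 0.5449 -0.2245  0.0332] [-4.9   3.95  1.61] [0.703 0.842 0.114] 89.92
```

```bash
python3 -m pendant '[[-1,[-0.003,0,0],0],[-1,[-0.006,0,0],0],[-1,[-0.009,0,0],0],[-1,[-0.012,0,0],0],[-1,[-0.012,0,0],0]]' >/dev/null; python3 q.py
python3 -m pendant '[[-1,[-0.001,0,0],0],[-1,[-0.003,0,0],0],[-1,[-0.003,0,0],0]]' >/dev/null; python3 q.py
```

```text
23.4 [ 0.5449 -0.2361  0.0333] [-4.49  4.45  2.11] [0.77  0.835 0.051] 89.93
23.7 [ 0.5449 -0.2388  0.0332] [-6.11  5.05  1.88] [0.848 0.877 0.028] 89.94
```

```bash
python3 -m pendant '[[-1,[-0.001,-0.0003,0],0],[-1,[-0.002,-0.0003,0],0],[-1,[-0.003,-0.0003,0],0],[-1,[-0.003,-0.0003,0],0]]' >/dev/null; python3 q.py
python3 -m pendant '[[-1,[-0.001,0,0],0],[-1,[-0.002,0,0],0],[-1,[-0.002,0,0],0]]' >/dev/null; python3 q.py
```

```text
24.1 [ 0.5448 -0.242   0.0332] [-3.45  5.27  1.41] [0.766 0.705 0.004] 89.94
24.4 [ 0.5448 -0.2431  0.0332] [-3.63  6.63  1.14] [ 1.05   0.777 -0.044] 89.94
```

```bash
python3 -m pendant '[[-1,[-0.001,0,0],0],[-1,[-0.001,0,0],0],[-1,[-0.001,0,0],0]]' >/dev/null; python3 q.py
python3 -m pendant '[[-1,[-0.001,0,0],0],[-1,[-0.001,0,0],0],[-1,[-0.001,0,0],0]]' >/dev/null; python3 q.py
```

```text
24.7 [ 0.5448 -0.2432  0.0333] [-3.97  8.75  3.55] [ 1.346  0.795 -0.032] 89.96
25.0 [ 0.5449 -0.2432  0.0334] [-4.54 12.41  3.42] [ 1.681  0.811 -0.062] 89.98
```

The motion stopped at y = -0.2432 with the force up to 12 N, so the nose is on the stop. I ease off, release and retreat.

```bash
python3 -m pendant '[[-1,[0.001,0,0],0],[-1,[0.002,-0.0004,0],0],[-1,[0.002,-0.0004,0],0],[-1,[0.002,-0.0004,0],0]]' >/dev/null; python3 q.py
python3 -m pendant '[[-0.4,[0,0,0],0],[-0.4,[0,0,0],0],[-0.4,[0,0,0],0],[-0.4,[0,0,-0.03],0],[-0.4,[0,0,-0.07],0],[-0.4,[0,0,-0.11],0],[-0.4,[0.05,-0.05,-0.12],0],[-0.4,[0.1,-0.1,-0.12],0],[-0.4,[0.15,-0.15,-0.12],0],[-0.4,[0.15,-0.15,-0.12],0],[-0.4,[0.15,-0.15,-0.12],0]]';  python3 -c "
from h import *
a=imaging.grab_frame('top');b=imaging.grab_frame('scene')
A=cv2.resize(a[200:280,380:480],(600,480),interpolation=cv2.INTER_CUBIC)
cv2.imwrite('pics/end.png',A[:,:,::-1])"
```

```text
25.4 [ 0.5448 -0.2432  0.0333] [-3.87  6.99  1.39] [ 1.127  0.623 -0.024] 89.95
t: 26.5
position: [0.3929, -0.0933, 0.1535]
tcp_rot: [-0.0, 0.707, 0.707, 0.0]
ft_force: [-0.2, -0.3, 1.3]
opening: 0.0255
grasp_force: 0.0
```

View pics/end.png

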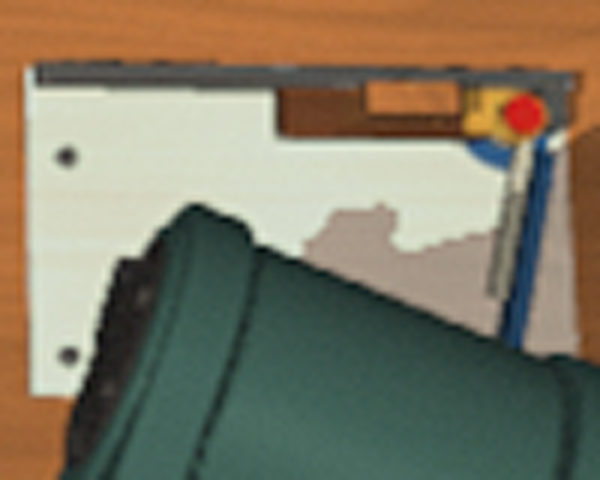

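The gauge lies home in the bracket: nose and button at (524,115) by the stop, stock along the fence, blade flat along the leaf (545,150)-(515,340). The robot is clear, so I hand the job in.

```bash
python3 -c "
from workcell import finish_job
print(finish_job())"
```

```text
the job is handed in; nothing more can be done
None
```

I locked the gauge at the tray corner angle and left it fully home in the bracket with the leaf turned flat against its blade, and handed the job in at about 26.5 s; the highest force reading along any axis was 14.7 N (pressing the lock), and I did not separately re-check the bowls, box, prism and bottle opener at the end.

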